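Close up the microscope-slide store

ROBOT

A 6-joint arm with a two-finger parallel gripper is mounted at the origin on the work surface. World frame = base frame: x ahead of the robot, y to its left, z up, the work surface at z = 0. Lengths are in m, angles in rad, forces in N, time in s.
With the tool pointing down it reaches from about 0.4 to 0.825 m from the base axis. Payload 7 kg.
Tool frame: the origin (TCP) lies between the finger pads; the fingertips stand 8 mm ahead of it and the grasp point (between the pads) lies 11 mm behind it (robot.nose_length is the distance from the TCP to the fingertips, in m); z points along the fingers, x is the direction in which the jaws open and shut, and the axes are right-handed (so a half turn about z gives the same grasp; the last joint's range is limited). The gripper opens to 85 mm and grips with 20 to 120 N. Pads are 22 mm wide; open, the fingers measure 114 mm over their backs; the gripper's body (76 mm by 85 mm) begins 54 mm behind the grasp point. The pads swing forward as they close: fully open they stand 13 mm farther back than shut.
Start: joints at [1.531, 0.359, 0.012, 0, -1.224, -0.288], TCP at [0.217, 0.639, 0.239] pointing down, gripper open.
Joint ranges: [-3.07, 3.07], [-1.43, 2.12], [-1.02, 1.25], [-3.03, 1.67], [-3.05, -0], [-3.03, 3.03]. Speed limits (rad/s): [2.39, 2.39, 3.01, 3.14, 3.14, 3.14].

INTERFACE

Orientations are given as a 3x3 rotation matrix whose columns are the frame's x, y, z axes.
In Python, from station import robot gives the robot as it stands.
- The arm moves only by the tool send_rows, never from a script. Its argument "plan" is a list of rows, each a list of 3 entries, a list of its own where there are three numbers: the closure, from -1 (fully open) to 1 (shut), then the shift along the tool's x, y, z in m, then the turn about the tool's z in units of 8 degrees (1.0 is 8 degrees). In form: [[fingers, [x, y, z], twist], ...]. A call has 1 to 12 rows; each row is the pose to reach, as a shift and turn from the pose commanded when the call began, along the tool's axes at that moment; what a row does not reach only later rows make up. A row lasts 1/10 s, in which the tool goes at most 50 mm and 8.59 degrees, less where a joint would pass 70% of its speed; a pose out of reach is approached as far as the arm can. A call with a gripper value outside its range is refused whole. The fingers move at their own pace and stop on an object; "force" is the grip in N (left out, the last holds). Time passes only in rows, so rows that repeat a pose let the fingers close. It gives the time, the measured TCP pose, the force and the opening at its end, in the units of the state.
- robot.sense(): the state, without advancing time (a new reading comes with each control period).
- robot.grab_frame(name): name is "side" or "top"; returns a dict with "img" (420x560x3 uint8, blue, green, red), "camera_matrix" (3x3 intrinsics, pixels), "cam_to_world" (4x4, takes a point from camera to world coordinates). Camera axes: x right, y down, z forward; pixel columns grow to the right and rows downward; lengths in m; the calibration is good to about 2 mm. A picture is of the moment at which its call begins. There is no depth.
- robot.sign_off(): hands the job in, once; it reports no verdict.
Trained networks look in a picture, given as the dict that the camera call returned (one of the last four; its "shot" number tells which), for a name from the list of things; names that differ only in an ending like _2 or _b are one class to them, and where a whole thing is asked for, a point or a joint stands for the part that bears it (a point fixed in the world has none). Each returns a list of dicts, best first, with "confidence" (0 to 1); they miss things now and then, are a little off and sometimes report something else, mostly with a low value. They report only what shows in the picture. A call takes as long as a camera call. They do not tell look-alikes from the thing itself.
- robot.boxes_of(thing, picture): "position" ([column, row] in pixels, amid what is visible of it).
- robot.masks_of(thing, picture): "region" (420x560 bool, what is visible of it) and "position" ([column, row] in pixels, amid what is visible of it).
The state is a dict: "clock": time; "joint_positions": joint angles; "qvel": joint speeds; "effort": joint torques, N m; "tool_pos": TCP position; "orientation": TCP orientation; "force": force on the tool from outside, world axes, zero at the start; "wrist_torque": the same for the moment, N m; "opening": finger opening in m.
Only numpy, scipy, OpenCV 4.12 (cv2) and the standard library are available. Lean on these libraries where they do the work, as an engineer would, in place of code of your own. Each camera call takes 0.05 s, during which the arm holds its last target. There are 200 camera calls.

TASK

Close up the slide store: push both open drawers of the grey slide cabinet fully home and tip the lid of the wooden slide box fully shut, in any order. Do it gently with the fingertips, without slamming, without grasping or lifting anything, and leave the slide box, jar, beaker and dish standing where they are.

Things in the scene. Friction and masses are not known exactly. Their poses are not given: they have to be found in the camera images.
- cabinet: Low grey metal slide cabinet fixed to the bench, 200 mm deep, 300 mm wide, 100 mm high, two drawers side by side. Origin: on the bench at the middle of the carcass's lower front edge. Its x axis points into the cabinet (away from the robot; the way the drawers shut), y to the left along the front, z up.
- left_drawer (a joint): How far the left drawer (at +y of the cabinet) stands open, in m; 0 is fully shut, it opens to 0.12. It stops by itself at 0 and slides with about 2 N of friction, staying where it is left.
- right_drawer (a joint): How far the right drawer (at -y of the cabinet) stands open, in m; 0 is fully shut. Otherwise as the left drawer.
- left_drawer_face (a point): A tray-style drawer; its front is 140 mm wide and 15 mm thick and spans heights 6 to 94 mm above the bench. This point lies on the outer (robot-side) face of the left drawer's white front, mid-width, 60 mm above the bench; it moves with the drawer. Axes as the cabinet's. Below it a steel finger lip 60 mm wide stands 12 mm out of the face, at heights 17 to 23 mm; the rest of the face is flat.
- right_drawer_face (a point): The same point on the right drawer, which is of the same build.
- slide_box: Loose wooden slide box on the bench, 150 mm deep (x), 200 mm wide (y), 40 mm high without its lid, 1.3 kg or so, open towards the top. Origin: centre of its underside. The lid is hinged along the top of its far (+x) side; its x axis points from the front to the hinge, y along the hinge.
- slide_lid (a joint): Opening angle of the wooden lid, in rad: 0 is shut (lying level on the box), 1.57 is upright. The lid leans towards the robot at the start. It closes by turning towards the robot and down. A stiff hinge (0.25 N m) holds it where it is left, so it does not fall shut and must be pushed all the way.
- slide_lid_hinge (a point): Point of the hinge axis at mid-width, 40 mm above the bench, 75 mm behind the box's centre. Its axes turn with the lid: x from the lid's free edge to the hinge, z out of the lid's outer face. The lid is 150 mm long from hinge to free edge, 200 mm wide, and its outer face lies 16 mm along z from the hinge axis.
- slide_lid_edge (a point): Middle of the lid's free edge, on the outer face (the top when shut; the face away from the robot when open).
- specimen_jar: Bystander: amber specimen jar, 48 mm across, 62 mm high. Origin: centre of its underside.
- beaker: Bystander: clear beaker, 60 mm across, 70 mm high. Origin: centre of its underside.
- petri_dish: Bystander: closed glass Petri dish, 60 mm across, 18 mm high, on the bench between the robot and the work. Origin: centre of its underside.
There are look-alikes about, which are no part of the job. What is meant by the slide_box is not black, blue or red, and is the larger of those in its own colour.

How it is judged:
By the outcome, as a careful person would: the job done as asked, in the order asked, and still so for the second after the job is handed in, with the robot touching nothing.
It also fails if it takes over 58 s, if anything falls off the work surface, if the arm or the gripper's body presses on something with over 40 N, if the wrist force passes 120 N, or if a joint passes its speed limit or range.

## Working session

There is one attempt and no reset: what is moved stays moved. The work goes in short steps, Python scripts to look and compute and a tool call to move; the robot and the scene stay as the last step left them, time stands still between calls to the robot, and variables do not carry over. Pictures are saved under pics/ and viewed, about 8 in all and at most 12, crops included, and the job is handed in when it is done.

Besides the shell and the picture viewer there is one more tool, called after "Request:" as name([rows], argument=value, ...), one row to a line, values as JSON. send_rows: Moves the arm, as the interface text tells. Its arguments: {"type":"object","properties":{"plan":{"type":"array"},"force":{"type":"number"}},"required":["plan"]}

```bash
mkdir -p pics; ls
python3 - <<'E'
from station import robot
import cv2,numpy as np
np.set_printoptions(precision=4,suppress=True)
s=robot.sense()
print(s['clock'],s['tool_pos'],s['orientation'],s['opening'],s['force'])
for n in('side','top'):
    f=robot.grab_frame(n); cv2.imwrite(f'pics/{n}0.png',f['img'])
    print(n,f['camera_matrix'].tolist(),f['cam_to_world'])
    for t in ['cabinet','left_drawer_face','slide_box','slide_lid','specimen_jar','beaker','petri_dish']:
        print(t,[(np.round(b['position']).tolist(),round(b['confidence'],2)) for b in robot.boxes_of(t,f)])
E
```

```text
pics
0.0 [0.2172 0.6386 0.2384] [[-0.3221 -0.9467 -0.0004]
 [-0.9467  0.3221 -0.0016]
 [ 0.0017 -0.0002 -1.    ]] 0.08514262964982587 [-0.0734 -0.1521 -0.2855]
side [[408.45655259477377, 0.0, 287.43176529247995], [0.0, 408.45655259477377, 211.28966792587772], [0.0, 0.0, 1.0]] [[ 0.9288 -0.2435  0.2795  0.1947]
 [-0.3706 -0.5893  0.7179 -0.9517]
 [-0.0102 -0.7703 -0.6376  0.9168]
 [ 0.      0.      0.      1.    ]]
cabinet [([348.0, 247.0], 0.92), ([230.0, 158.0], 0.56)]
left_drawer_face [([300.0, 236.0], 0.72)]
slide_box [([272.0, 179.0], 0.98), ([216.0, 298.0], 0.91), ([335.0, 182.0], 0.69), ([198.0, 202.0], 0.65), ([271.0, 141.0], 0.64)]
slide_lid [([336.0, 176.0], 0.91), ([213.0, 292.0], 0.74), ([279.0, 159.0], 0.69), ([194.0, 196.0], 0.64), ([272.0, 142.0], 0.62)]
specimen_jar [([233.0, 157.0], 0.68), ([253.0, 238.0], 0.48), ([275.0, 160.0], 0.38)]
beaker [([355.0, 335.0], 0.65)]
petri_dish [([355.0, 337.0], 0.67), ([250.0, 234.0], 0.64)]
top [[390.5497203021088, 0.0, 281.1474291208663], [0.0, 390.5497203021088, 212.55810130546143], [0.0, 0.0, 1.0]] [[-0.0296 -0.9885  0.1481  0.3985]
 [-0.9996  0.0296 -0.0023  0.0025]
 [-0.0022 -0.1481 -0.989   1.176 ]
 [ 0.      0.      0.      1.    ]]
cabinet [([344.0, 171.0], 0.97)]
left_drawer_face [([317.0, 208.0], 0.91)]
slide_box [([202.0, 207.0], 0.93), ([199.0, 309.0], 0.87), ([118.0, 182.0], 0.67), ([353.0, 314.0], 0.59), ([223.0, 132.0], 0.56)]
slide_lid [([356.0, 313.0], 0.96), ([224.0, 134.0], 0.74), ([199.0, 307.0], 0.72), ([116.0, 182.0], 0.64), ([188.0, 190.0], 0.62)]
specimen_jar [([120.0, 234.0], 0.54)]
beaker [([445.0, 211.0], 0.56), ([187.0, 189.0], 0.48), ([286.0, 263.0], 0.26)]
petri_dish [([285.0, 263.0], 0.75)]
```

View pics/side0.png

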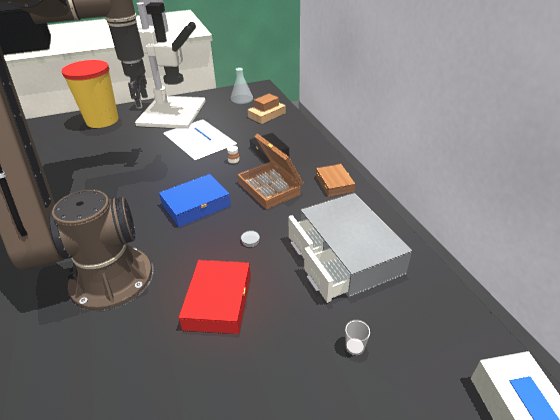

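View pics/top0.png

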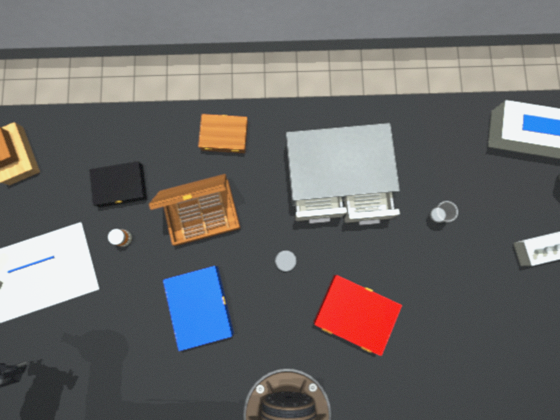

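The side view shows the brown open box at (270,182), the cabinet with two open drawers at (335,245), the dish at (250,239), the jar at (233,154) and the beaker at (356,337).

Slide_box candidates in the top view:
- Black (118,183), blue (198,308) and red (358,315) are ruled out by colour.
- Brown and closed at (223,132) is the smaller brown one.
- Brown and open at (200,210) is the larger brown one, so it fits.

I'll confirm with an enlarged crop.

Run:
```python
import cv2
a=cv2.imread('pics/top0.png')[110:250,140:410]; cv2.imwrite('pics/c1.png',cv2.resize(a,(783,406),interpolation=cv2.INTER_CUBIC))
a=cv2.imread('pics/side0.png')[125:310,225:420]; cv2.imwrite('pics/c2.png',cv2.resize(a,(624,592),interpolation=cv2.INTER_CUBIC))
```

```text
(no output)
```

View pics/c1.png

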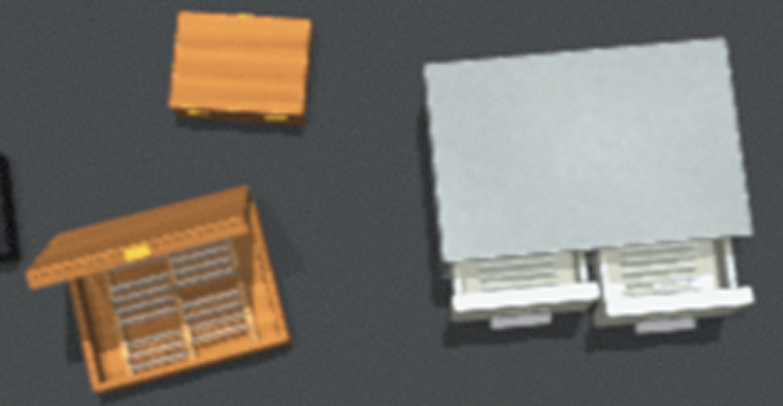

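View pics/c2.png

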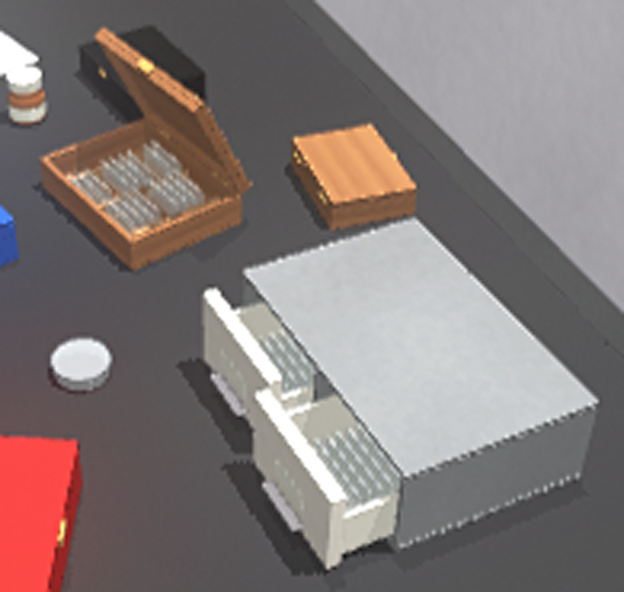

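The crops confirm it: the open brown box, with its front right corner at c1 (288,340), is clearly larger than the closed brown one at (240,65), so it is the slide_box. Its lid's free edge runs from c1 (28,270) to (248,208). The cabinet top corners are at c1 (425,64), (726,38), (750,236) and (444,262). Next I fit the models to both views.

```bash
cat > fit.py <<'E'
import numpy as np
from scipy.optimize import least_squares
np.set_printoptions(precision=4,suppress=True)
K={'s':(408.4566,287.4318,211.2897),'t':(390.5497,281.1474,212.5581)}
T={'s':np.array([[.9288,-.2435,.2795,.1947],[-.3706,-.5893,.7179,-.9517],[-.0102,-.7703,-.6376,.9168]]),
   't':np.array([[-.0296,-.9885,.1481,.3985],[-.9996,.0296,-.0023,.0025],[-.0022,-.1481,-.989,1.176]])}
def proj(c,p):
    q=T[c][:,:3].T@(np.asarray(p)-T[c][:,3]); f,u,v=K[c]; return np.array([u+f*q[0]/q[2],v+f*q[1]/q[2]])
def px(c,p): p=np.array(p,float); return p/2.9+[140,110] if c=='t' else p/3.2+[225,125]
def ray(c,uv,z):
    f,u,v=K[c]; d=T[c][:,:3]@[(uv[0]-u)/f,(uv[1]-v)/f,1]; o=T[c][:,3]; return o+d*(z-o[2])/d[2]
def pose(x,y,a,p):
    c,s=np.cos(a),np.sin(a); return [x+c*p[0]-s*p[1],y+s*p[0]+c*p[1],p[2]]
E
python3 - <<'E'
from fit import *
cab=[('t',(425,64),(.2,.15,.1)),('t',(726,38),(.2,-.15,.1)),('t',(750,236),(0,-.15,.1)),('t',(444,262),(0,.15,.1)),
('s',(246,270),(0,.15,.1)),('s',(415,221),(.2,.15,.1)),('s',(598,402),(.2,-.15,.1)),('s',(403,475),(0,-.15,.1)),('s',(400,547),(0,-.15,0))]
def dr(d,y): return (-d,y,.094)
drs=[('t',(455,308),0,.145),('t',(598,296),0,.005),('t',(607,312),1,-.005),('t',(752,300),1,-.145),('s',(205,295),0,.145),('s',(262,395),1,-.005),('s',(332,500),1,-.145)]
def r(q):
    e=[proj(c,pose(*q[:3],m))-px(c,u) for c,u,m in cab]+[proj(c,pose(*q[:3],(-q[3+i]-.0,y,.094)))-px(c,u) for c,u,i,y in drs]
    return np.ravel(e)
f=least_squares(r,[.55,-.15,0,.05,.06],loss='soft_l1');print('cab',f.x,'\n',r(f.x).reshape(-1,2))
q=f.x
for i,y in((0,.075),(1,-.075)):print('face',pose(*q[:3],(-q[3+i],y,.06)))
def lid(t,p): # hinge frame to box
    c,s=np.cos(t),np.sin(t); return (.075+c*p[0]+s*p[2],p[1],.04-s*p[0]+c*p[2])
box=[('t',(97,385),(-.075,.1,.04)),('t',(288,338),(-.075,-.1,.04)),('s',(42,160),(-.075,.1,.04)),('s',(133,242),(-.075,-.1,.04)),('s',(136,268),(-.075,-.1,0))]
ld=[('t',(28,270),(-.15,.1,.016)),('t',(248,210),(-.15,-.1,.016)),('t',(248,187),(0,-.1,.016)),('s',(113,28),(-.15,.1,.016)),('s',(205,95),(-.15,-.1,.016)),('s',(249,187),(0,-.1,.016))]
def r2(q): return np.ravel([proj(c,pose(*q[:3],m))-px(c,u) for c,u,m in box]+[proj(c,pose(*q[:3],lid(q[3],m)))-px(c,u) for c,u,m in ld])
g=least_squares(r2,[.5,.25,0.1,1.1],loss='soft_l1');print('box',g.x,'\n',r2(g.x).reshape(-1,2))
for y in(.1,-.1):print('edge',pose(*g.x[:3],lid(g.x[3],(-.15,y,.016))))
for n,c,u,z in(('dish','t',(286,261),.018),('jar','t',(120,236),.06),('beaker','s',(357,330),.07),('beaker b','t',(438,216),0)):print(n,ray(c,u,z))
E
```

```text
cab [ 0.6036 -0.1849  0.0566  0.0461  0.0627] 
 [[ 0.4891 -0.5986]
 [ 0.3407 -0.2916]
 [ 1.1467 -0.8053]
 [ 0.2449 -0.68  ]
 [-1.6145 -0.7606]
 [-0.3743 -1.9916]
 [-0.0291 -0.5587]
 [-0.2605 -0.1763]
 [-2.4833  1.3688]
 [-0.3347 -0.1451]
 [ 0.1277 -0.2817]
 [ 1.2391 -0.2612]
 [ 0.9768 -0.4029]
 [-1.3381 -2.1251]
 [-2.1845 -1.2154]
 [ 0.1554  0.0482]]
face [np.float64(0.5532959772005787), np.float64(-0.11261154290131466), 0.06]
face [np.float64(0.5452191519157373), np.float64(-0.2633091464623773), 0.06]
box [0.5826 0.2355 0.2311 1.1301] 
 [[ 0.0215  0.867 ]
 [ 0.8672 -0.564 ]
 [-0.6307 -1.2656]
 [-0.6112 -0.5224]
 [-1.0556  0.2348]
 [ 0.1755 -0.9005]
 [-0.5101  0.2513]
 [ 0.9761 -1.9398]
 [-2.409  -1.1647]
 [ 0.1517  1.371 ]
 [ 1.0028 -1.0308]]
edge [np.float64(0.5844904017367635), np.float64(0.3386936362567878), np.float64(0.18249506136516744)]
edge [np.float64(0.6303024284206115), np.float64(0.14401118144609254), np.float64(0.18249506136516744)]
dish [ 0.4274 -0.0102  0.018 ]
jar [0.5115 0.4636 0.06  ]
beaker [ 0.5546 -0.4774  0.07  ]
beaker b [ 0.5498 -0.4762  0.    ]
```

Request:
send_rows([
  [1,[0.01,-0.03,0],-0.3],
  [1,[0.03,-0.07,0],-0.7],
  [1,[0.045,-0.12,0],-1.0],
  [1,[0.06,-0.17,0],-1.4],
  [1,[0.08,-0.22,0],-1.8],
  [1,[0.1,-0.27,0],-2.2],
  [1,[0.12,-0.32,0],-2.6],
  [1,[0.135,-0.37,0],-3.0],
  [1,[0.15,-0.42,0],-3.4],
  [1,[0.17,-0.47,0],-3.7],
  [1,[0.185,-0.52,0],-4.0],
  [1,[0.205,-0.57,0],-4.0],
], force=40)

```text
clock: 2.0
tool_pos: [0.6693, 0.2791, 0.2394]
orientation: [[0.23, -0.973, 0.0], [-0.973, -0.23, 0.0], [-0.0, -0.0, -1.0]]
force: [1.1, 0.8, 0.1]
opening: 0.0003
```

Request:
send_rows([
  [1,[0,0,0],0],
  [1,[0,0,0],0],
  [1,[0,0,0],0],
])

```text
clock: 2.3
tool_pos: [0.6673, 0.2808, 0.2392]
orientation: [[0.229, -0.973, -0.0], [-0.973, -0.229, -0.0], [-0.0, 0.0, -1.0]]
force: [-0.6, -0.1, -0.1]
opening: -0.0002
```

Run:
```python
from station import robot
import cv2,numpy as np
np.set_printoptions(precision=4,suppress=True)
s=robot.sense()
print(s['clock'],s['tool_pos'],s['orientation'],s['opening'],s['force'],s['joint_positions'])
a=robot.grab_frame('side')['img'][60:260,180:400];cv2.imwrite('pics/c3.png',cv2.resize(a,(660,600),interpolation=cv2.INTER_CUBIC))
```

```text
2.3 [0.6673 0.2808 0.2392] [[ 0.2288 -0.9735 -0.0002]
 [-0.9735 -0.2288 -0.    ]
 [-0.      0.0002 -1.    ]] -0.00020354591098921873 [-0.5781 -0.0882 -0.0852] [ 0.6663  0.4393  0.1354 -0.0002 -1.2671  1.1354]
```

View pics/c3.png

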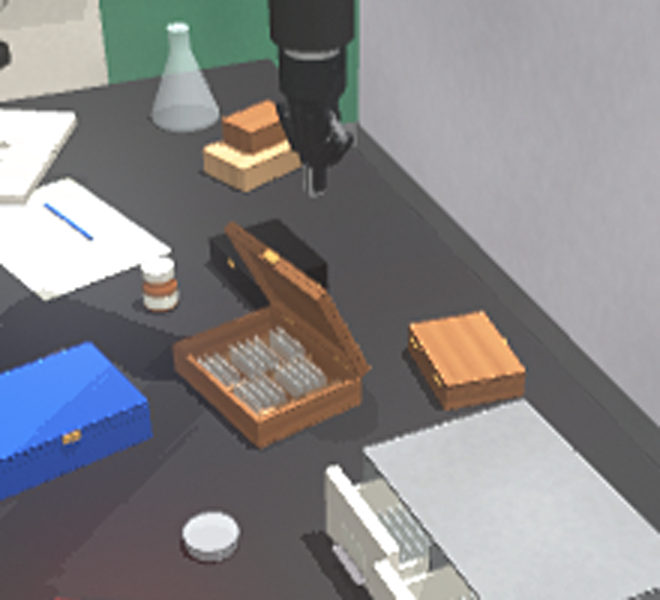

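Run:
```python
from fit import *
for z in(.2392,.2312,.22):print((proj('s',(.6673,.2808,z))-[180,60])*3)
tz=.008; bx0,z0=.0278,.2392   # after the shift y -.010
for t in np.linspace(1.25,0,22):
    r=.12; hx=-r*np.cos(t)+.016*np.sin(t)+.011; z=.04+r*np.sin(t)+.016*np.cos(t)+tz
    print(round(t,2),'y',round(-(hx-bx0),3),'z',round(z0-z,3))
```

```text
[313.0755 183.7228]
[313.1766 189.8638]
[313.317 198.389]
1.25 y 0.039 z 0.072
1.19 y 0.046 z 0.074
1.13 y 0.053 z 0.076
1.07 y 0.06 z 0.078
1.01 y 0.067 z 0.081
0.95 y 0.073 z 0.084
0.89 y 0.08 z 0.088
0.83 y 0.086 z 0.092
0.77 y 0.091 z 0.096
0.71 y 0.097 z 0.101
0.65 y 0.102 z 0.105
0.6 y 0.107 z 0.111
0.54 y 0.112 z 0.116
0.48 y 0.116 z 0.122
0.42 y 0.12 z 0.128
0.36 y 0.124 z 0.134
0.3 y 0.127 z 0.141
0.24 y 0.13 z 0.147
0.18 y 0.132 z 0.154
0.12 y 0.134 z 0.161
0.06 y 0.136 z 0.168
0.0 y 0.137 z 0.175
```

The fingertip shows at c3 (317,193), against a predicted (313,190), so tool and camera agree. The gripper is above and behind the lid. I lower it behind the lid and approach.

Request:
send_rows([
  [1,[0.012,-0.005,0],0],
  [1,[0.025,-0.01,0],0],
  [1,[0.025,-0.01,0.02],0],
  [1,[0.025,-0.01,0.04],0],
  [1,[0.025,-0.01,0.06],0],
  [1,[0.025,-0.01,0.072],0],
  [1,[0.025,0,0.072],0],
  [1,[0.025,0.01,0.072],0],
  [1,[0.025,0.02,0.072],0],
  [1,[0.025,0.026,0.073],0],
  [1,[0.025,0.03,0.073],0],
])

```text
clock: 3.45
tool_pos: [0.6437, 0.2494, 0.1675]
orientation: [[0.229, -0.973, 0.001], [-0.973, -0.229, 0.001], [-0.001, -0.001, -1.0]]
force: [-0.1, -0.1, 0.0]
opening: 0.0
```

Request:
send_rows([
  [1,[0,0.006,0.001],0],
  [1,[0,0.013,0.003],0],
  [1,[0,0.02,0.005],0],
  [1,[0,0.027,0.008],0],
  [1,[0,0.033,0.011],0],
  [1,[0,0.04,0.015],0],
  [1,[0,0.046,0.019],0],
  [1,[0,0.051,0.023],0],
  [1,[0,0.057,0.028],0],
  [1,[0,0.062,0.032],0],
  [1,[0,0.067,0.038],0],
])

```text
clock: 4.55
tool_pos: [0.5786, 0.2338, 0.128]
orientation: [[0.229, -0.974, 0.0], [-0.974, -0.229, -0.0], [0.0, -0.0, -1.0]]
force: [-1.0, -0.6, 3.0]
opening: -0.0
```

Request:
send_rows([
  [1,[0,0.005,0.005],0],
  [1,[0,0.009,0.011],0],
  [1,[0,0.013,0.017],0],
  [1,[0,0.017,0.023],0],
  [1,[0,0.02,0.03],0],
  [1,[0,0.023,0.036],0],
  [1,[0,0.025,0.043],0],
  [1,[0,0.027,0.05],0],
  [1,[0,0.029,0.055],0],
  [1,[0,0.03,0.059],0],
])

```text
clock: 5.55
tool_pos: [0.5498, 0.2271, 0.0688]
orientation: [[0.229, -0.973, 0.0], [-0.973, -0.229, -0.0], [0.0, -0.0, -1.0]]
force: [1.3, 0.4, 0.8]
opening: -0.0
```

Request:
send_rows([
  [1,[0,0,0.002],0],
  [1,[0,0,0.004],0],
  [1,[0,0,0.005],0],
  [1,[0,0,0.005],0],
])

```text
clock: 5.95
tool_pos: [0.5498, 0.2271, 0.0643]
orientation: [[0.229, -0.974, -0.0], [-0.974, -0.229, -0.0], [0.0, 0.0, -1.0]]
force: [-0.1, -0.3, -0.5]
opening: 0.0002
```

Request:
send_rows([
  [1,[0,0,0.001],0],
  [1,[0,0,0.002],0],
  [1,[0,0,0.003],0],
])

```text
clock: 6.25
tool_pos: [0.5501, 0.2272, 0.0638]
orientation: [[0.23, -0.973, 0.001], [-0.973, -0.23, 0.0], [0.0, -0.001, -1.0]]
force: [-12.5, -1.2, 28.6]
opening: 0.0
```

Request:
send_rows([
  [1,[0,0,0.001],0],
  [1,[0,0,0.002],0],
  [1,[0,0,0.002],0],
])

```text
clock: 6.55
tool_pos: [0.5501, 0.2272, 0.0636]
orientation: [[0.23, -0.973, 0.002], [-0.973, -0.23, 0.0], [0.0, -0.002, -1.0]]
force: [-14.4, -3.6, 37.1]
opening: -0.0002
```

The lid has met its stop: 37 N on the tip at height 0.056. I lift off and move to the left drawer.

Request:
send_rows([
  [1,[0,0,-0.02],0],
  [1,[0,0,-0.05],0],
  [1,[0.01,0,-0.08],0],
  [1,[0.04,0.01,-0.09],0.2],
  [1,[0.08,0.03,-0.09],0.4],
  [1,[0.12,0.04,-0.09],0.6],
  [1,[0.16,0.055,-0.09],0.8],
  [1,[0.2,0.07,-0.09],1.0],
  [1,[0.24,0.085,-0.09],1.25],
  [1,[0.28,0.1,-0.09],1.25],
  [1,[0.31,0.111,-0.09],1.25],
  [1,[0.325,0.111,-0.09],1.25],
])

```text
clock: 7.75
tool_pos: [0.5151, -0.1171, 0.1495]
orientation: [[0.054, -0.999, 0.0], [-0.999, -0.054, 0.0], [-0.0, -0.0, -1.0]]
force: [0.6, 0.6, 1.0]
opening: 0.0
```

Request:
send_rows([
  [1,[0,0,0],0],
  [1,[0,0,0],0],
])

```text
clock: 7.95
tool_pos: [0.5161, -0.1149, 0.1493]
orientation: [[0.055, -0.998, 0.0], [-0.998, -0.055, 0.0], [-0.0, -0.0, -1.0]]
force: [-0.7, 0.7, 0.9]
opening: -0.0003
```

Run:
```python
from station import robot
import cv2,numpy as np
np.set_printoptions(precision=4,suppress=True)
s=robot.sense();print(s['clock'],s['tool_pos'],s['orientation'],s['force'])
a=robot.grab_frame('side')['img'][125:310,200:420];cv2.imwrite('pics/c4.png',cv2.resize(a,(704,592),interpolation=cv2.INTER_CUBIC))
```

```text
7.95 [ 0.5161 -0.1149  0.1493] [[ 0.055  -0.9985  0.0002]
 [-0.9985 -0.055   0.0001]
 [-0.0001 -0.0002 -1.    ]] [-0.6692  0.6728  0.866 ]
```

View pics/c4.png

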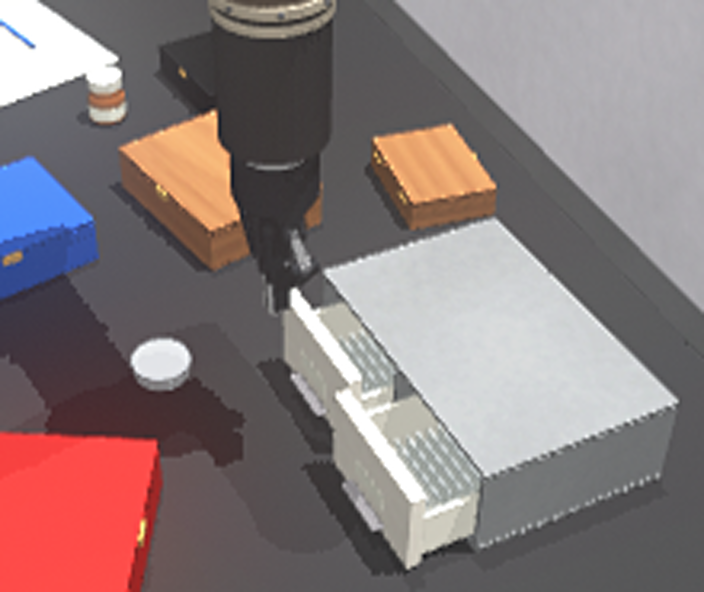

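The lid is shut and the box has not moved: its front corner is at c4 (215,268), the same pixel as before. The fingertip is at (278,310), just in front of the left drawer. I lower it and push.

Request:
send_rows([
  [1,[0,0,0.03],0],
  [1,[0,0,0.06],0],
  [1,[0,0,0.08],0],
  [1,[0,-0.008,0.08],0],
  [1,[0,-0.014,0.08],0],
  [1,[0,-0.019,0.08],0],
  [1,[0,-0.023,0.08],0],
  [1,[0,-0.027,0.08],0],
  [1,[0,-0.031,0.08],0],
  [1,[0,-0.035,0.08],0],
  [1,[0,-0.039,0.08],0],
  [1,[0,-0.043,0.08],0],
])

```text
clock: 9.2
tool_pos: [0.5591, -0.1123, 0.0693]
orientation: [[0.056, -0.998, -0.0], [-0.998, -0.056, -0.0], [-0.0, 0.0, -1.0]]
force: [-2.2, -0.4, 1.1]
opening: 0.0001
```

Request:
send_rows([
  [1,[0,-0.004,0],0],
  [1,[0,-0.007,0],0],
  [1,[0,-0.01,0],0],
])

```text
clock: 9.5
tool_pos: [0.5692, -0.1117, 0.0693]
orientation: [[0.056, -0.998, -0.0], [-0.998, -0.056, -0.0], [0.0, 0.0, -1.0]]
force: [-2.1, 0.1, 2.0]
opening: 0.0001
```

Request:
send_rows([
  [1,[0,-0.002,0],0],
  [1,[0,-0.004,0],0],
  [1,[0,-0.006,0],0],
  [1,[0,-0.008,0],0],
  [1,[0,-0.01,0],0],
  [1,[0,-0.012,0],0],
])

```text
clock: 10.1
tool_pos: [0.5742, -0.1117, 0.0681]
orientation: [[0.055, -0.998, -0.013], [-0.999, -0.055, -0.0], [-0.0, 0.013, -1.0]]
force: [-25.3, 3.0, 16.9]
opening: -0.0001
```

Request:
send_rows([
  [1,[0,-0.001,0],0],
  [1,[0,-0.002,0],0],
  [1,[0,-0.003,0],0],
  [1,[0,-0.004,0],0],
])

```text
clock: 10.5
tool_pos: [0.5742, -0.1117, 0.068]
orientation: [[0.054, -0.998, -0.019], [-0.999, -0.054, -0.0], [-0.001, 0.019, -1.0]]
force: [-35.6, 4.6, 27.0]
opening: 0.0
```

The left drawer is against its stop: the face is at about cabinet x = -15 mm, which is one front thickness. I back off, shift right and push the other drawer.

Request:
send_rows([
  [1,[0,0.015,0],0],
  [1,[0,0.045,0],0],
  [1,[0,0.08,0],0],
  [1,[0.03,0.085,0],0],
  [1,[0.07,0.085,0],0],
  [1,[0.11,0.085,0],0],
  [1,[0.14,0.085,0],0],
  [1,[0.15,0.085,0],0],
  [1,[0.15,0.085,0],0],
  [1,[0.15,0.085,0],0],
])

```text
clock: 11.5
tool_pos: [0.5086, -0.2651, 0.0692]
orientation: [[0.056, -0.998, 0.0], [-0.998, -0.056, 0.0], [-0.0, -0.0, -1.0]]
force: [0.7, -0.5, 0.1]
opening: 0.0005
```

Request:
send_rows([
  [1,[0,-0.01,0],0],
  [1,[0,-0.018,0],0],
  [1,[0,-0.022,0],0],
  [1,[0,-0.026,0],0],
  [1,[0,-0.03,0],0],
  [1,[0,-0.034,0],0],
  [1,[0,-0.038,0],0],
  [1,[0,-0.042,0],0],
  [1,[0,-0.046,0],0],
  [1,[0,-0.05,0],0],
  [1,[0,-0.054,0],0],
  [1,[0,-0.058,0],0],
])

```text
clock: 12.7
tool_pos: [0.5666, -0.2621, 0.0692]
orientation: [[0.056, -0.998, -0.0], [-0.998, -0.056, 0.0], [-0.0, 0.0, -1.0]]
force: [-2.3, 0.9, -1.5]
opening: -0.0002
```

Request:
send_rows([
  [1,[0,-0.003,0],0],
  [1,[0,-0.006,0],0],
  [1,[0,-0.009,0],0],
  [1,[0,-0.011,0],0],
  [1,[0,-0.013,0],0],
  [1,[0,-0.015,0],0],
  [1,[0,-0.017,0],0],
])

```text
clock: 13.4
tool_pos: [0.5835, -0.2611, 0.0693]
orientation: [[0.056, -0.998, 0.0], [-0.998, -0.056, 0.0], [-0.0, -0.0, -1.0]]
force: [-1.8, 1.2, -0.7]
opening: 0.0003
```

Request:
send_rows([
  [1,[0,-0.002,0],0],
  [1,[0,-0.004,0],0],
  [1,[0,-0.006,0],0],
  [1,[0,-0.008,0],0],
])

```text
clock: 13.8
tool_pos: [0.5836, -0.261, 0.0692]
orientation: [[0.055, -0.998, -0.014], [-0.998, -0.055, 0.001], [-0.002, 0.014, -1.0]]
force: [-31.8, 2.3, 23.6]
opening: -0.0
```

Request:
send_rows([
  [1,[0,0.015,0],0],
  [1,[0,0.04,0],0],
  [1,[0,0.06,0],0],
  [1,[0,0.06,-0.04],0],
  [1,[0,0.06,-0.08],0],
  [1,[0,0.06,-0.12],0],
  [1,[0.04,0.07,-0.14],0],
  [1,[0.08,0.08,-0.14],0],
  [1,[0.12,0.08,-0.14],0],
  [1,[0.16,0.08,-0.14],0],
  [1,[0.2,0.08,-0.14],0],
  [1,[0.2,0.08,-0.14],0],
])

```text
clock: 15.0
tool_pos: [0.5229, -0.4696, 0.2089]
orientation: [[0.053, -0.999, 0.001], [-0.999, -0.053, -0.002], [0.002, -0.001, -1.0]]
force: [0.8, 0.5, -0.3]
opening: 0.0001
```

Run:
```python
from station import robot
from fit import *
import cv2
s=robot.sense();print(s['clock'],s['tool_pos'],s['force'])
t=robot.grab_frame('top')['img'][110:270,100:470];cv2.imwrite('pics/c5.png',cv2.resize(t,(777,336),interpolation=cv2.INTER_CUBIC))
a=robot.grab_frame('side')['img'][125:360,200:420];cv2.imwrite('pics/c6.png',cv2.resize(a,(560,598),interpolation=cv2.INTER_CUBIC))
q=(.5826,.2355,.2311)
print('lid corners c5',[((proj('t',pose(*q,(x,y,.056)))-[100,110])*2.1).round().tolist() for x in(-.075,.075) for y in(.1,-.1)])
print('side c6',[((proj('s',pose(*q,(x,y,.056)))-[200,125])*2.545).round().tolist() for x in(-.075,.075) for y in(.1,-.1)])
```

```text
15.0 [ 0.5229 -0.4696  0.2089] [ 0.7882  0.4901 -0.3493]
lid corners c5 [[151.0, 280.0], [293.0, 242.0], [128.0, 176.0], [267.0, 139.0]]
side c6 [[94.0, 115.0], [167.0, 182.0], [179.0, 83.0], [256.0, 144.0]]
```

View pics/c5.png

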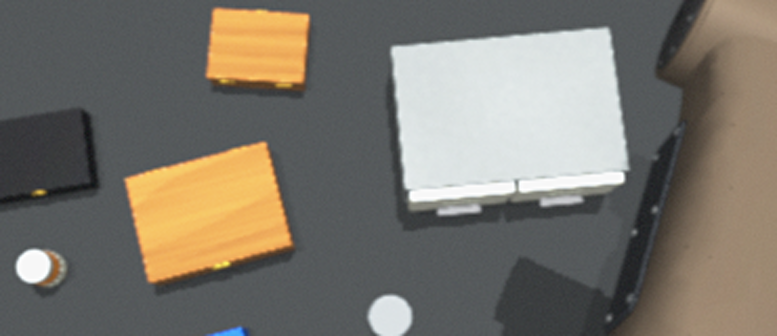

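View pics/c6.png

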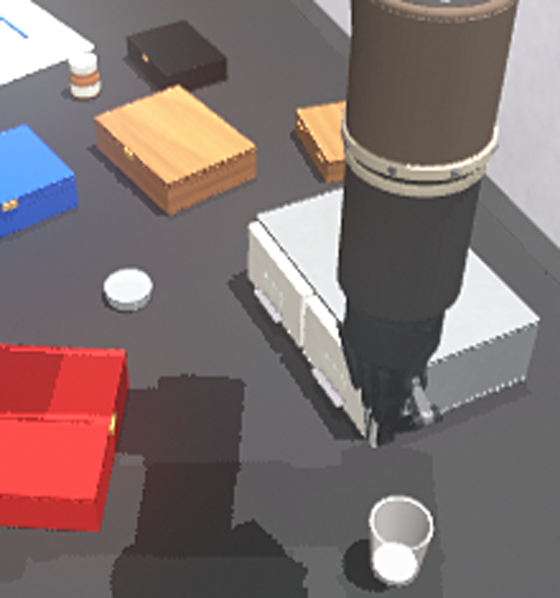

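The lid's top corners in c5, (147,282), (292,243), (126,177) and (267,143), match the predicted shut corners to within about 4 px. Both drawer fronts are flush and in line. The beaker (400,540), dish (128,289) and jar (85,75) in c6 all stand in place. I hand in.

```bash
python3 -c "
from station import robot
print(robot.sign_off())"
```

```text
the job is handed in; nothing more can be done
None
```

The slide box lid and both drawers are shut. I handed the job in at about 15 s of the 58 s allowed.

- **Lid:** I pushed it over and down from behind with the closed fingertips at about 0.06 m/s. At the end it sat firmly against its stop, with the fingertips at the height a shut lid should have.
- **Drawers:** I pushed each home at 20–40 mm/s with about 2 N of resistance until it hit its stop. Both came to rest at the same depth.
- **Last pictures:** The lid's top corners match a shut lid to about 4 px, and the drawer fronts are flush and in line. The slide box, jar, beaker and dish are standing where they were. The gripper was clear of everything.
- **Forces:** At the stops the fingertips pressed hard: up to about 40 N on the lid, 45 N on the left drawer and 40 N on the right. That was fingertip contact after motion had ended, and well under the 120 N wrist limit. It was firmer than needed to seat them.

No check failed or disagreed.

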